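# Fit the rechargeable cell in the balm maker's bench scale

### The arm

A 6-joint arm with a two-finger parallel gripper is mounted at the origin on the work surface. World frame = base frame: x ahead of the robot, y to its left, z up, the work surface at z = 0. Lengths are in m, angles in degrees, forces in N, time in s.
With the tool pointing down it reaches from about 0.375 to 0.9 m from the base axis. Payload 3.1 kg.
Tool frame: the origin (TCP) lies at the very end of the fingers, on their centre line; the grasp point (between the pads) lies 19 mm behind it (bot.hold_point_z is the z of the grasp point in the tool frame, in m); z points along the fingers, y is the line along which they close (so a half turn about z gives the same grasp; the last joint's range is limited). The gripper opens to 87 mm and grips with 3 to 60 N. Pads are 19 mm wide; open, the fingers measure 117 mm over their backs; the gripper's body (75 mm by 190 mm) begins 51 mm behind the grasp point.
Start: joints at [-10.227, 30.224, 82.088, -0, 67.689, -10.227], TCP at [0.625, 0, 0.223] pointing down, gripper open.
Joint ranges: [-176.69, 176.69], [-43.24, 126.21], [12.49, 139.97], [-82, 262], [0, 151.66], [-163.58, 163.58]. Speed limits (degrees/s): [159.86, 159.86, 180, 180, 180, 180].

### API

Orientations are given as a 3x3 rotation matrix whose columns are the frame's x, y, z axes.
In Python, from rig import bot, capture, camera_model gives the robot as it stands.
- The arm moves only by the tool apply_moves, never from a script. Its argument "plan" is text: rows parted by semicolons, each of 6 numbers parted by spaces: the shift along the tool's x, y, z in units of 0.05 m (1.0 is 0.05 m), then the turn, a rotation vector about the tool's x, y, z in units of 360 degrees (1.0 is 360 degrees). In form: dx dy dz ax ay az; .... A call has 1 to 10 rows; each row shifts and turns the commanded pose from where the row before left it, along the tool's axes as they then stand; what a row does not reach is not made up. A row lasts 1/12 s, in which the tool goes at most 41.7 mm and 7.16 degrees, less where a joint would pass 70% of its speed; a pose out of reach is approached as far as the arm can. A call with a number of a shift or a turn outside -1 to 1 is refused whole. A call with a gripper value outside its range is refused whole. "gripper" is the gripper command: -1 is shut, 1 is fully open, values between are in proportion, set as the call begins (left out, the last holds). The fingers move at their own pace and stop on an object; the grip force is fixed at half the most. Time passes only in rows, so rows that do not move let the fingers close. It gives the time, the measured TCP pose, the force, the opening and the grip force at its end, in the units of the state.
- bot.read_state(): the state, without advancing time (a new reading comes with each control period).
- capture(name): name is "scene" or "side" or "wrist"; returns the picture (384x512x3 uint8, red, green, blue); there is no depth.
- camera_model(name): a dict with "vertical_fov" (degrees; the focal length in pixels is half the picture's height over the tangent of half this angle, whatever the lens; pixels are square), "cx", "cy" (the principal point, pixels), "dist" ([k1, k2, p1, p2, k3] as OpenCV has them; the pictures are not rectified), "position" and "rotation" of the camera in the world; the wrist camera has in their place "hand_eye" (4x4, takes a point from camera to tool coordinates, whose origin is the TCP and whose axes are the flange's). Camera axes: x right, y down, z forward; pixel columns grow to the right and rows downward; lengths in m; the calibration is good to about 2 mm. A picture is of the moment at which its call begins: read the wrist's pose just before it. camera_model takes no time and is no camera call.
- bot.hand_in(): hands the job in; it is judged then, once.
The state is a dict: "time_s": time; "joint_positions": joint angles; "qvel": joint speeds; "tau": joint torques, N m; "position": TCP position; "tcp_rot": TCP orientation; "force": force on the tool from outside, world axes, zero at the start; "moment": the same for the moment, N m; "opening": opening from 0.0 (shut) to 1.0 (fully open); "grasp_force": force on a finger pad.
Only numpy, scipy, OpenCV 4.12 (cv2) and the standard library are available. Lean on these libraries where they do the work, as an engineer would, in place of code of your own. Each camera call takes 0.05 s, during which the arm holds its last target. There are 200 camera calls.

### The job

Take the rechargeable cell out of the wooden rack and fit it in the open battery compartment of the upturned bench scale: press its flat end against the coil spring with the button end held up, roll the button end down past the retaining lip, and ease it forward so that it lies fully home under the lip with the button on the contact. Work by feel: do not push the spring hard onto its stop, do not force the cell against the lip, do not let the spring slam it home, and leave the lip balm tubes and the compartment cover where they are.

Things in the scene. Friction and masses are not known exactly. Their poses are not given: they have to be found in the camera images.
- cell_center (a point): middle of the loose rechargeable cell: plain grey cylinder 18.4 mm across, 65 mm long in all, about 47 g, lying in one of the rack's two rests (a lip balm tube with orange cap and foot lies in the other: not that one), axis 25.5 mm above the worktop. x axis along the cell to its button end (steel button 8 mm across, 2 mm proud, within the 65 mm; the other end is flat); z up at the start
- cell_button (a point): centre of the outer face of the cell's button, 32.5 mm from cell_center; axes as cell_center
- cell: the cell itself; origin and axes as cell_center
- rack: fixed wooden rack, base 70 x 126 x 4 mm; origin under its middle, x along the lying cell, z up. Two bars across it at x = -24 and +24 mm (8 mm wide) carry V-rests at y = +40 and -40 mm; the V-arms rise to 24 mm above the worktop, 14 mm either side of the cell's axis. The fingers go down beside the cell in the 40 mm gap between the bars
- seat (a point): where the middle of the cell is when fully home in the scale's cradle, 48 mm above the worktop. x axis level along the cradle, from its spring end to its contact end; y across; z up. Between x = -20 and +20 mm the cradle's sides are open for the fingers (to 22 mm below seat; a strip 17 mm wide under the cell is 18 mm below)
- contact (a point): centre of the contact leaf's face at the far end of the cradle, 32.5 mm from seat along +x, where the button's face bears when the cell is home; axes as seat
- spring_free_tip (a point): fixed point where the coil spring's tip stands when free, at x = -29.5 mm from seat, same axes and height; coil 12.6 mm across. It yields towards -x at about 1.0 N per mm. A cell at home keeps it pressed in 3 mm (3 N). A boss 7 mm across inside the coil stops the cell hard at 10.5 mm (10.5 N). The wall behind, 16 mm from this point, rises 12 mm above seat
- lip_nose (a point): middle of the round nose of the retaining lip, a rigid bar 14 mm wide (along y) and 3 mm thick that juts from the top of the contact end wall back over the cell's end: nose at x = +27.5 mm, underside 10.2 mm and top 13.2 mm above seat. It overlaps the shoulder of a cell at home by 3 mm, so the spring must be pressed in 6 mm for a level cell to pass it, some 8.5 mm on the way down (tilted 5 to 15 degrees)
- saddle (a point): point 9.2 mm below seat, at the height of the tops of the two saddle blocks the cell lies on, at x = -30 to -20 and +20 to +30 mm. Each block has side ears with inner faces at y = -10.4 and +10.4 mm (1.2 mm clear of the cell) up to 3 mm above seat, from where they flare outwards up to 9 mm above seat
- compartment_floor (a point): point on the floor of the open battery compartment 22 mm below seat; the compartment runs from x = -56 to +46 mm and y = -60 to +60 mm about it; its rim, the scale's underside, is 39 mm above this floor (17 mm above seat). A flat circuit board, 5 mm high with its parts, lies on the floor beyond y = +46 mm
- scale: fixed bench scale lying on its pan, underside up, white, 220 x 260 mm (pan 230 x 270 mm), 65 mm high, with four rubber feet 10 mm higher at x = +-85, y = +-105 mm; origin on the worktop straight below seat, axes as seat; it carries cradle, spring and lip. Its thin mouldings are made for the spring's own force: about 14 N from the cell, all its contacts with them together, is the most they should ever take
- tube_rack: lip balm tube 16 mm across, 67 mm long, lying in the rack's other rest; origin at its middle; leave alone
- tube0: lip balm tube standing on the worktop, 16 mm across, 67 mm tall; origin at its middle, z up; leave alone
- tube1: a second standing lip balm tube, same as tube0; leave alone
- cover: flat white cover of the battery compartment, 106 x 124 x 4 mm, lying on the worktop; origin under its middle; leave alone
Not all that is in view belongs to the job. What is meant by the cell is not yellow, and is the larger of those in its own colour.

How it is judged:
By the outcome, as a careful person would: the job done as asked, in the order asked, and still so for the second after the job is handed in, with the robot touching nothing.
It also fails if it takes over 53 s, if anything falls off the work surface, if the arm or the gripper's body presses on something with over 40 N, if the wrist force passes 120 N, or if a joint passes its speed limit or range.

## Working session

There is one attempt and no reset: what is moved stays moved. The work goes in short steps, Python scripts to look and compute and a tool call to move; the robot and the scene stay as the last step left them, time stands still between calls to the robot, and variables do not carry over. Pictures are saved under pics/ and viewed, at most 10 in all, crops included, and the job is handed in when it is done.

Besides the shell and the picture viewer there is one more tool, called after ">>>" by a JSON object that holds its "method" and its "body". apply_moves: Moves the arm, as the interface text tells. Its arguments: {"type":"object","properties":{"plan":{"type":"string"},"gripper":{"type":"number"}},"required":["plan"]}

```bash
ls; mkdir -p pics; python3 - <<'E'
from rig import bot,capture,camera_model
import cv2,numpy as np
for n in("scene","side","wrist"):
    s=bot.read_state();im=capture(n);np.save(f"pics/{n}0.npy",im);cv2.imwrite(f"pics/{n}0.png",im[:,:,::-1]);print(n,camera_model(n))
a=[cv2.imread(f"pics/{n}0.png") for n in("scene","side")]
print(s)
E
```

```text
pics
scene {'vertical_fov': 48.05067357529761, 'cx': 251.2014144831068, 'cy': 191.8271612607178, 'dist': array([-0.12668476,  0.        ,  0.        ,  0.        ,  0.        ]), 'position': array([1.06962177, 0.23785323, 0.87231386]), 'rotation': array([[-0.57537308,  0.66497915, -0.47618123],
       [ 0.81777412,  0.47758093, -0.32118833],
       [ 0.01383154, -0.5742118 , -0.81858995]])}
side {'vertical_fov': 54.92279454177463, 'cx': 258.8763679030245, 'cy': 188.6637733394777, 'dist': array([-0.11349279,  0.        ,  0.        ,  0.        ,  0.        ]), 'position': array([ 0.51465057, -0.53971933,  0.62589886]), 'rotation': array([[ 0.97462282, -0.18248857,  0.12964676],
       [-0.22322075, -0.74876803,  0.62411452],
       [-0.01681841, -0.6372161 , -0.77050164]])}
wrist {'vertical_fov': 71.06717253656429, 'cx': 257.6889073344777, 'cy': 193.19708106620487, 'dist': array([-0.02593163,  0.        ,  0.        ,  0.        ,  0.        ]), 'hand_eye': array([[-6.38632967e-04, -9.70932231e-01, -2.39353702e-01,
         6.61734441e-02],
       [ 9.99999785e-01, -5.84647554e-04, -
[... 318 characters left out ...]
e-03,
        6.76881385e+01, -1.02273667e+01]), 'qvel': array([ 0.03212957, -0.10582283, -0.18398642,  0.00762893,  0.07534644,
       -0.0974041 ]), 'tau': array([-3.02360622e-04, -4.40987206e+01, -1.77151054e+01,  6.34850166e-02,
        5.34114777e-02, -3.85449334e-05]), 'position': array([6.24353544e-01, 1.46629468e-04, 2.21661407e-01]), 'tcp_rot': array([[-2.51288013e-05,  9.99998168e-01, -1.91388793e-03],
       [ 9.99999949e-01,  2.57396632e-05,  3.19149313e-04],
       [ 3.19197991e-04, -1.91387981e-03, -9.99998118e-01]]), 'force': array([0.01980895, 0.53612623, 0.20811657]), 'moment': array([ 0.0088865 , -0.00965029, -0.00630044]), 'grasp_force': 0.0, 'opening': 0.9991084267150747}
```

View pics/scene0.png

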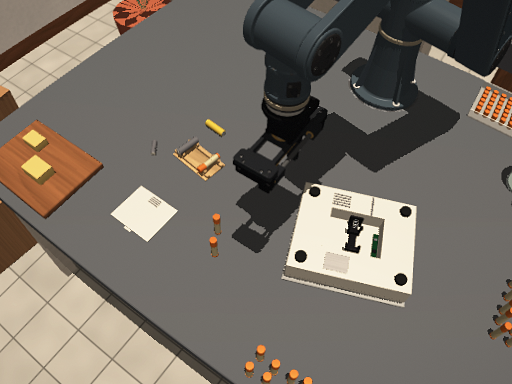

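View pics/side0.png

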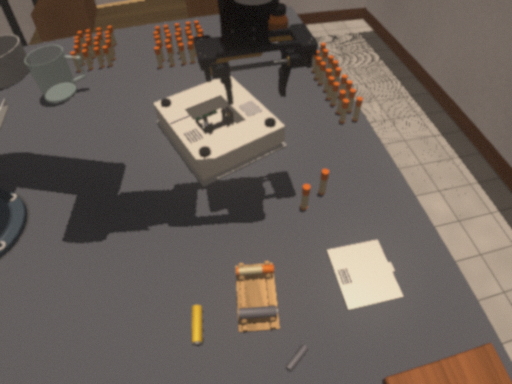

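View pics/wrist0.png

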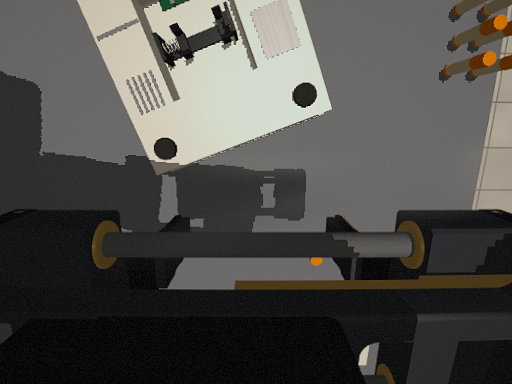

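The scene view shows the grey cell in the rack at (187,146), the rack tube at (209,162), a small loose grey cell at (154,147), a yellow cell at (215,127) and the scale around (352,240). The side view shows the same things at (257,312), (255,269), (297,357), (197,324) and (218,125).

Candidates: the rack grey cell (side 257,312), the small loose grey cell (297,357), the yellow cell (197,324) and the orange-capped tube (255,269). I choose the rack grey cell, and check it with a close crop.

```bash
cat > h.py <<'E'
import numpy as np,cv2
from rig import bot,capture,camera_model
def cam(n,st=None):
    m=camera_model(n)
    f=192/np.tan(np.radians(m['vertical_fov']/2))
    K=np.array([[f,0,m['cx']],[0,f,m['cy']],[0,0,1.]])
    if 'position' in m: R,p=m['rotation'],m['position']
    else:
        H=m['hand_eye'];T=np.asarray(st['tcp_rot']);R=T@H[:3,:3];p=T@H[:3,3]+st['position']
    return K,np.array(m['dist']),np.array(R),np.array(p)
def rays(c,px):
    K,d,R,p=c
    u=cv2.undistortPoints(np.array(px,float).reshape(-1,1,2),K,d).reshape(-1,2)
    v=np.c_[u,np.ones(len(u))]@R.T
    return v/np.linalg.norm(v,axis=1)[:,None]
def onz(c,px,z):
    v=rays(c,px);return c[3]+v*((z-c[3][2])/v[:,2])[:,None]
def proj(c,P):
    K,d,R,p=c
    q=(np.array(P,float).reshape(-1,3)-p)@R
    return cv2.projectPoints(q,np.zeros(3),np.zeros(3),K,d)[0].reshape(-1,2)
def tri(cs,pxs):
    A=np.zeros((3,3));b=np.zeros(3);L=[]
    for c,x in zip(cs,pxs):
        v=rays(c,[x])[0];M=np.eye(3)-np.outer(v,v);A+=M;b+=M@c[3];L.append((M,c[3]))
    P=np.linalg.solve(A,b);return P,[np.linalg.norm(M@(P-o)) for M,o in L]
E
python3 - <<'E'
from h import *
sc,sd=cam("scene"),cam("side")
a=cv2.imread("pics/side0.png");b=cv2.imread("pics/scene0.png");w=cv2.imread("pics/wrist0.png")
r=lambda i,x,y,W,H:cv2.resize(i[y:y+H,x:x+W],(400,300),interpolation=cv2.INTER_CUBIC)
cv2.imwrite("pics/c1.png",np.vstack([np.hstack([r(a,210,255,100,75),r(b,165,130,72,54)]),np.hstack([r(b,290,180,133,100),r(w,130,0,133,100)])]))
print("cell",onz(sd,[(257,312)],.0255),onz(sc,[(187,146)],.0255))
for nm,c,px in(("sc",sc,[(315,191),(406,211),(401,279),(301,256)]),("sd",sd,[(166,103),(205,152),(271,123)])):
    print(nm,onz(c,px,.075))
for i,c in((b,sc),(a,sd)):
    g=cv2.cvtColor(i,cv2.COLOR_BGR2HSV)
    m=cv2.inRange(i,(0,0,0),(40,40,40))
    n,l,s,ce=cv2.connectedComponentsWithStats(m)
    print([(s[k,:4].tolist(),s[k,4],ce[k].round(1).tolist()) for k in range(1,n) if 40<s[k,4]<400])
E
```

```text
cell [[ 0.55295754 -0.31318935  0.0255    ]] [[ 0.5553739 -0.3137897  0.0255   ]]
sc [[0.51920368 0.0416698  0.075     ]
 [0.446174   0.23736449 0.075     ]
 [0.6051894  0.29618301 0.075     ]
 [0.67801267 0.10122068 0.075     ]]
sd [[0.44685071 0.22622277 0.075     ]
 [0.5187019  0.03212105 0.075     ]
 [0.67748673 0.08909588 0.075     ]]
[([289, 0, 25, 9], np.int32(113), [302.3, 2.5]), ([350, 81, 44, 30], np.int32(99), [367.8, 99.7]), ([502, 166, 10, 22], np.int32(96), [505.6, 173.9]), ([310, 187, 10, 9], np.int32(76), [314.4, 191.2]), ([400, 207, 11, 10], np.int32(81), [405.2, 211.2]), ([345, 216, 18, 37], np.int32(339), [352.8, 234.1]), ([295, 251, 11, 11], np.int32(103), [300.1, 255.9]), ([395, 274, 12, 12], np.int32(111), [400.3, 279.0])]
[([0, 0, 21, 36], np.int32(142), [9.6, 15.5]), ([0, 188, 9, 14], np.int32(81), [3.9, 194.7])]
```

View pics/c1.png

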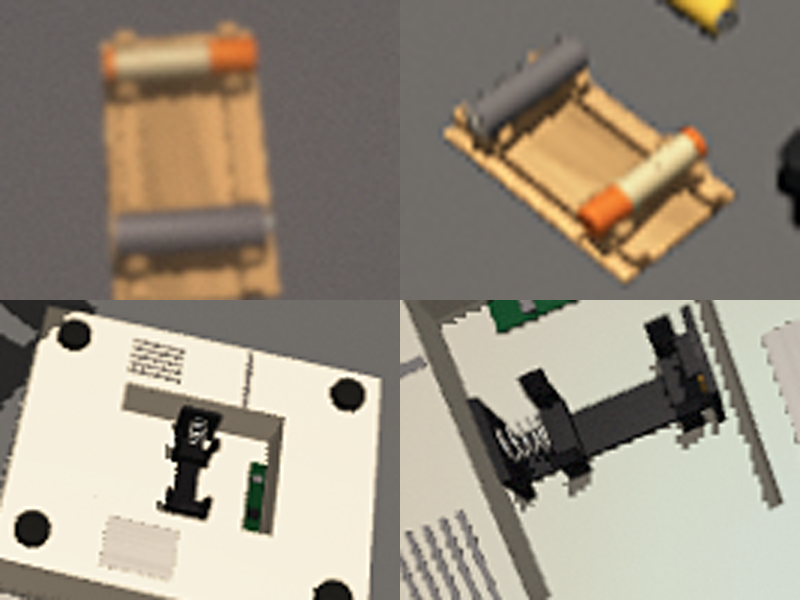

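The crop confirms it: the rack's grey cylinder is the cell, and its lighter button end points to +x (right in the side crop at about (270,222)). The spring is at the scale end nearer the robot, and the board is on the +y side.

```bash
cat >> h.py <<'E'
from scipy.spatial.transform import Rotation as Ro
def down(psi,tilt=0):  # tool z down, tool x at yaw psi, then button-up tilt about tool y
    c,s=np.cos(np.radians(psi)),np.sin(np.radians(psi))
    return np.array([[c,s,0],[s,-c,0],[0,0,-1.]])@Ro.from_euler('y',tilt,degrees=True).as_matrix()
def plan(P0,R0,P1,R1,n):
    """straight line, constant turn; prints rows in move units"""
    rv=Ro.from_matrix(np.asarray(R0).T@R1).as_rotvec();d=(np.array(P1)-P0)/n;R=np.array(R0)
    out=[]
    for k in range(n):
        out.append(np.r_[R.T@d/.05,rv/n/(2*np.pi)]);R=R@Ro.from_rotvec(rv/n).as_matrix()
    print("row max mm %.1f deg %.2f"%(np.linalg.norm(d)*1e3,np.degrees(np.linalg.norm(rv)/n)))
    print("; ".join(" ".join("%.4g"%round(v,4) for v in r) for r in out))
E
python3 - <<'E'
from h import *
sc,sd=cam("scene"),cam("side")
e=onz(sd,[(238.2,313),(277.5,310.5)],.0255);print(e,np.linalg.norm(e[1]-e[0]))
F=onz(sc,[(314.4,191.2),(405.2,211.2),(400.3,279),(300.1,255.9)],.075);print(F.mean(0),F)
s=bot.read_state()
plan(np.array([.625,0,.223]),down(90),np.array([.495,-.313,.16]),down(-1),14)
E
```

```text
[[ 0.52200274 -0.30775732  0.0255    ]
 [ 0.58690473 -0.31857538  0.0255    ]] 0.06579740591113512
[0.56328818 0.16785969 0.075     ] [[0.52048993 0.04083338 0.075     ]
 [0.44775285 0.2360576  0.075     ]
 [0.60601787 0.29496853 0.075     ]
 [0.67889209 0.09957926 0.075     ]]
row max mm 24.6 deg 6.50
-0.4471 -0.1857 0.09 0 0 0.0181; -0.4653 -0.1339 0.09 0 0 0.0181; -0.4775 -0.0804 0.09 0 0 0.0181; -0.4835 -0.0258 0.09 0 0 0.0181; -0.4833 0.0291 0.09 0 0 0.0181; -0.4769 0.0836 0.09 0 0 0.0181; -0.4644 0.1371 0.09 0 0 0.0181; -0.4459 0.1888 0.09 0 0 0.0181; -0.4216 0.238 0.09 0 0 0.0181; -0.392 0.2842 0.09 0 0 0.0181; -0.3573 0.3268 0.09 0 0 0.0181; -0.318 0.3651 0.09 0 0 0.0181; -0.2746 0.3988 0.09 0 0 0.0181; -0.2277 0.4273 0.09 0 0 0.0181
```

>>> {"method": "apply_moves", "body": {"plan": "-0.447 -0.186 0.09 0 0 0.0195; -0.465 -0.134 0.09 0 0 0.0195; -0.478 -0.08 0.09 0 0 0.0195; -0.484 -0.026 0.09 0 0 0.0195; -0.483 0.03 0.09 0 0 0.0195; -0.477 0.09 0.09 0 0 0.0195; -0.46 0.147 0.09 0 0 0.0195; -0.44 0.2 0.09 0 0 0.0195; -0.415 0.25 0.09 0 0 0.0195; -0.38 0.3 0.09 0 0 0.0195"}}

```text
time_s: 0.98
position: [0.5252, -0.2217, 0.1771]
tcp_rot: [[0.943, 0.333, -0.0], [0.333, -0.943, 0.0], [-0.0, -0.001, -1.0]]
force: [-0.2, -0.8, 0.4]
opening: 1.004
grasp_force: 0.0
```

>>> {"method": "apply_moves", "body": {"plan": "-0.34 0.345 0.09 0 0 0.0195; -0.3 0.385 0.09 0 0 0.0195; -0.25 0.415 0.09 0 0 0.0195; -0.2 0.44 0.09 0 0 0.0195; 0 0 0 0 0 0; 0 0 0 0 0 0"}}

```text
time_s: 1.48
position: [0.4839, -0.3095, 0.159]
tcp_rot: [[0.989, -0.145, -0.001], [-0.145, -0.989, 0.001], [-0.001, -0.001, -1.0]]
force: [0.1, -0.3, 1.0]
opening: 1.002
grasp_force: 0.0
```

```bash
python3 - <<'E'
from h import *
s=bot.read_state();im=capture("wrist")[:,:,::-1];cv2.imwrite("pics/w1.png",im);np.save("pics/s1.npy",s,allow_pickle=True)
print(s['position'],s['tcp_rot'],s['force'],s['time_s'])
E
```

```text
[ 0.48387555 -0.30947503  0.15899674] [[ 9.89364851e-01 -1.45453408e-01 -7.05775738e-04]
 [-1.45452662e-01 -9.89364693e-01  1.01348429e-03]
 [-8.45684341e-04 -9.00048773e-04 -9.99999237e-01]] [ 0.10468005 -0.3107746   1.03726366] 1.4833
```

View pics/w1.png

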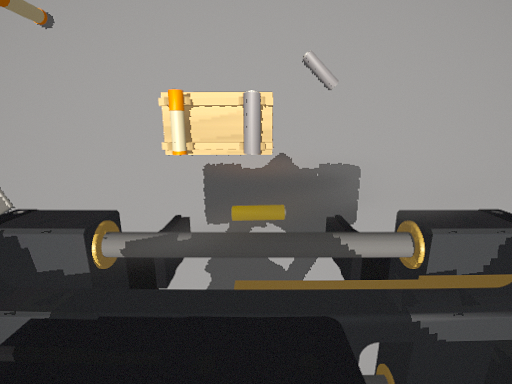

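The cell lies in the right-hand rest, from about (252,91) to (252,154). The rack tube is at (178,122), the yellow cell at (258,212) and the small grey cell at (320,70).

```bash
python3 - <<'E'
from h import *
s=np.load("pics/s1.npy",allow_pickle=True).item();im=cv2.imread("pics/w1.png")
c=cam("wrist",s)
h=cv2.cvtColor(im,cv2.COLOR_BGR2HSV)
sub=h[85:160,238:268]
m=(sub[:,:,1]<50).astype(np.uint8)
# grey within rack
for r in range(0,75,6): 
    x=np.flatnonzero(m[r]); print(r+85,x.min()+238 if len(x) else None,x.max()+238 if len(x) else None,sub[r,15])
col=sub[:,14];print([(r+85,*col[r]) for r in list(range(3,14))+list(range(64,75))])
g=cv2.cvtColor(im,cv2.COLOR_BGR2GRAY)[85:160,252].astype(int);print(g)
p=onz(c,[(252.3,91),(252.3,154),(252.3,122)],.0255);print(p)
E
```

```text
85 238 267 [ 15   3 161]
91 238 267 [ 21  25 247]
97 243 259 [  9  13 202]
103 244 259 [ 13  15 201]
109 244 259 [ 12  13 198]
115 244 259 [ 10  12 195]
121 244 259 [  8  14 194]
127 244 259 [  7  12 193]
133 244 259 [ 11  11 189]
139 244 259 [ 13  12 190]
145 244 259 [ 13  12 188]
151 244 259 [  9  13 189]
157 238 267 [ 17  11 166]
[(88, np.uint8(10), np.uint8(5), np.uint8(161)), (89, np.uint8(0), np.uint8(2), np.uint8(157)), (90, np.uint8(23), np.uint8(14), np.uint8(229)), (91, np.uint8(26), np.uint8(16), np.uint8(225)), (92, np.uint8(15), np.uint8(12), np.uint8(218)), (93, np.uint8(8), np.uint8(13), np.uint8(214)), (94, np.uint8(14), np.uint8(13), np.uint8(213)), (95, np.uint8(14), np.uint8(13), np.uint8(213)), (96, np.uint8(14), np.uint8(13), np.uint8(214)), (97, np.uint8(11), np.uint8(13), np.uint8(212)), (98, np.uint8(11), np.uint8(13), np.uint8(213)), (149, np.uint8(8), np.uint8(14), np.uint8(199)), (150, np.uint8(8), np.uint8(14), np.uint8(200)), (151, np.uint8(9), np.uint8(13), np.uint8(198)), (152, np.uint8(14), np.uint8(14), np.uint8(197)), (153, np.uint8(14), np.uint8(16), np.uint8(203)), (154, np.uint8(14), np.uint8(16), np.uint8(205)), (155, np.uint8(10), np.uint8(9), np.uint8(162)), (156, np.uint8(13), np.uint8(11), np.uint8(165)), (157, np.uint8(9), np.uint8(11), np.uint8(165)), (158, np.uint8(9), np.uint8(11), np.uint8(166)), (159, np.uint8(15), np.uint8(12), np.uint8(166))]
[161 160 161 159 156 226 222 214 208 208 208 209 207 208 207 206 206 207
 207 206 206 206 204 205 205 204 205 204 205 204 203 203 202 202 201 201
 200 200 201 200 200 200 198 199 199 198 198 198 198 197 198 198 196 196
 195 196 195 195 192 194 192 193 194 193 193 194 193 192 197 199 159 162
 161 162 163]
[[ 0.58457622 -0.31735048  0.0255    ]
 [ 0.52037589 -0.30757135  0.0255    ]
 [ 0.55378695 -0.31266269  0.0255    ]]
```

>>> {"method": "apply_moves", "body": {"plan": "0.472 -0.046 0.1 0 0 0; 0.472 -0.046 0.1 0 0 0; 0.472 -0.046 0.2 0 0 0; 0 0 0.6 0 0 0; 0 0 0.6 0 0 0; 0 0 0.4 0 0 0; 0 0 0 0 0 0; 0 0 0 0 0 0"}}

```text
time_s: 2.2
position: [0.5555, -0.3102, 0.0587]
tcp_rot: [[0.99, -0.142, -0.002], [-0.142, -0.99, 0.002], [-0.002, -0.002, -1.0]]
force: [0.3, 0.8, 0.1]
opening: 0.995
grasp_force: 0.0
```

```bash
python3 - <<'E'
from h import *
s=bot.read_state();a=np.array([np.cos(np.radians(-8.5)),np.sin(np.radians(-8.5)),0])
print(s['position'],s['force'],s['time_s'])
T=np.array([.553,-.3128,.0115])+.002*a
print((s['tcp_rot'].T@(T-s['position']))/.05)
E
```

```text
[ 0.55552409 -0.31016814  0.05867128] [0.26379483 0.76037469 0.11320787] 2.2
[-2.19731007e-04  6.11325801e-02  9.43325013e-01]
```

>>> {"method": "apply_moves", "body": {"plan": "0 0.03 0.5 0 0 0; 0 0.03 0.44 0 0 0; 0 0 0 0 0 0; 0 0 0 0 0 0"}}

```text
time_s: 2.53
position: [0.5557, -0.3148, 0.0135]
tcp_rot: [[0.99, -0.143, 0.0], [-0.143, -0.99, -0.0], [0.0, 0.0, -1.0]]
force: [0.4, -0.6, 0.3]
opening: 1.002
grasp_force: 0.0
```

>>> {"method": "apply_moves", "body": {"plan": "0 0 0 0 0 0; 0 0 0 0 0 0; 0 0 0 0 0 0; 0 0 0 0 0 0; 0 0 0 0 0 0; 0 0 0 0 0 0; 0 0 0 0 0 0", "gripper": -1}}

```text
time_s: 3.12
position: [0.5553, -0.315, 0.0127]
tcp_rot: [[0.99, -0.144, 0.0], [-0.144, -0.99, -0.0], [0.0, 0.0, -1.0]]
force: [-0.1, -0.9, 0.4]
opening: 0.552
grasp_force: 0.0
```

>>> {"method": "apply_moves", "body": {"plan": "0 0 0 0 0 0; 0 0 0 0 0 0; 0 0 0 0 0 0; 0 0 0 0 0 0; 0 0 0 0 0 0; 0 0 0 0 0 0; 0 0 0 0 0 0; 0 0 0 0 0 0"}}

```text
time_s: 3.78
position: [0.5552, -0.3134, 0.0125]
tcp_rot: [[0.99, -0.144, -0.0], [-0.144, -0.99, 0.002], [-0.001, -0.002, -1.0]]
force: [2.2, 5.3, 1.2]
opening: 0.2
grasp_force: 30.0
```

>>> {"method": "apply_moves", "body": {"plan": "0 0 -0.4 0 0 0; 0 0 -0.6 0 0 0; 0 0 -0.7 0 0 0; 0 0 -0.7 0 0 0; 0 0 -0.6 0 0 0; 0 0 0 0 0 0; 0 0 0 0 0 0"}}

```text
time_s: 4.37
position: [0.5563, -0.3165, 0.165]
tcp_rot: [[0.99, -0.144, 0.004], [-0.144, -0.99, -0.005], [0.005, 0.004, -1.0]]
force: [0.0, 1.3, -1.4]
opening: 0.198
grasp_force: 30.0
```

```bash
python3 - <<'E'
from h import *
s=bot.read_state();print(s['position'],s['force'],s['moment'],s['grasp_force'],s['opening'])
plan(s['position'],s['tcp_rot'],np.array([.4975,.1437,.165]),down(20.2),14)
E
```

```text
[ 0.5562882  -0.31654519  0.1649712 ] [ 0.00594047  1.28962675 -1.36873602] [0.07633984 0.12074334 0.01332563] 29.997531473636627 0.19778912202105528
row max mm 33.1 deg 2.03
-0.1777 -0.6386 -0.0034 0.0001 -0 -0.0056; -0.1549 -0.6445 -0.0031 0.0001 -0 -0.0056; -0.132 -0.6496 -0.0028 0.0001 -0 -0.0056; -0.1088 -0.6538 -0.0026 0.0001 -0 -0.0056; -0.0856 -0.6573 -0.0023 0.0001 -0 -0.0056; -0.0622 -0.6599 -0.002 0.0001 -0 -0.0056; -0.0387 -0.6617 -0.0018 0.0001 -0 -0.0056; -0.0152 -0.6627 -0.0016 0.0001 -0 -0.0056; 0.0083 -0.6628 -0.0013 0.0001 -0 -0.0056; 0.0318 -0.6621 -0.0011 0.0001 -0 -0.0056; 0.0553 -0.6605 -0.0009 0.0001 -0 -0.0056; 0.0787 -0.6581 -0.0007 0.0001 -0 -0.0056; 0.102 -0.6549 -0.0004 0.0001 -0 -0.0056; 0.1252 -0.6509 -0.0002 0.0001 -0 -0.0056
```

>>> {"method": "apply_moves", "body": {"plan": "-0.178 -0.639 0 0 0 -0.0056; -0.155 -0.645 0 0 0 -0.0056; -0.132 -0.65 0 0 0 -0.0056; -0.109 -0.654 0 0 0 -0.0056; -0.086 -0.657 0 0 0 -0.0056; -0.062 -0.66 0 0 0 -0.0056; -0.039 -0.662 0 0 0 -0.0056; -0.015 -0.663 0 0 0 -0.0056; 0.008 -0.663 0 0 0 -0.0056; 0.032 -0.662 0 0 0 -0.0056"}}

```text
time_s: 5.2
position: [0.5119, 0.0153, 0.1607]
tcp_rot: [[0.978, 0.207, -0.004], [0.207, -0.978, 0.0], [-0.004, -0.001, -1.0]]
force: [0.5, 0.7, -0.6]
opening: 0.2
grasp_force: 30.0
```

>>> {"method": "apply_moves", "body": {"plan": "0.055 -0.66 0 0 0 -0.0056; 0.079 -0.658 0 0 0 -0.0056; 0.102 -0.655 0 0 0 -0.0056; 0.125 -0.6 0 0 0 -0.0056; 0 0 0 0 0 0; 0 0 0 0 0 0; 0 0 0 0 0 0; 0 0 0 0 0 0; 0 0 0 0 0 0"}}

```text
time_s: 5.95
position: [0.4983, 0.1417, 0.1621]
tcp_rot: [[0.941, 0.339, -0.001], [0.339, -0.941, -0.0], [-0.001, 0.0, -1.0]]
force: [-0.1, 0.1, -0.6]
opening: 0.199
grasp_force: 30.0
```

```bash
python3 - <<'E'
from h import *
s=bot.read_state();im=capture("wrist")[:,:,::-1];cv2.imwrite("pics/w2.png",im);np.save("pics/s2.npy",s,allow_pickle=True)
print(s['position'],s['tcp_rot'],s['force'],s['moment'])
E
```

```text
[0.49829714 0.14174515 0.16207166] [[ 9.40733841e-01  3.39144708e-01 -8.41301436e-04]
 [ 3.39144484e-01 -9.40734213e-01 -3.99758265e-04]
 [-9.27016945e-04  9.07433866e-05 -9.99999566e-01]] [-0.14457809  0.09678173 -0.59108668] [0.0257113  0.08578058 0.01958216]
```

View pics/w2.png

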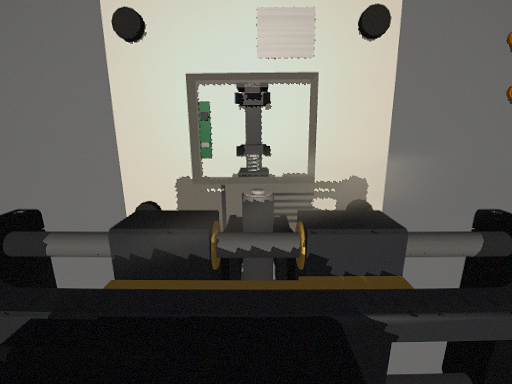

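The cell is held with its button at (258,192). Ahead of it, the cradle runs from the spring at (252,165) to the lip end at (252,88), with the far feet at (128,24) and (375,22).

```bash
python3 - <<'E'
from h import *
s=np.load("pics/s2.npy",allow_pickle=True).item();im=cv2.imread("pics/w2.png");c=cam("wrist",s)
g=cv2.cvtColor(im,cv2.COLOR_BGR2GRAY)
m=(g[0:60]<75).astype(np.uint8);n,l,st,ce=cv2.connectedComponentsWithStats(m)
f=[ce[k] for k in range(1,n) if 500<st[k,4]<1500];print(f)
F=onz(c,f,.075);print(F)
F=F[np.argsort(F[:,1])];d=F[1]-F[0];print("sep",np.linalg.norm(d));y=d/np.linalg.norm(d);x=np.array([y[1],-y[0],0]);yaw=np.degrees(np.arctan2(x[1],x[0]))
seat=F.mean(0)-.085*x;print("yaw",yaw,"seat",seat)
# cradle dark blob
m=(g[75:180,225:290]<110).astype(np.uint8)
for r in range(75,180,3):
    q=np.flatnonzero(g[r,225:285]<100);
    if len(q):print(r,q.min()+225,q.max()+225,end='; ')
print()
for r in range(186,226,4): print(r,g[r,232:284:1].tolist() if r in(190,206,218) else '')
H=c;R=s['tcp_rot'];p=s['position']
cc=p+R@np.array([-.002,0,-.013])
print("cell edges pred",proj(c,[cc+R@np.array([.0305,y,0.]) for y in(-.0092,.0092)]),proj(c,[cc+R@np.array([.0325,0,z]) for z in(-.004,.004)]))
cv2.imwrite("pics/c2.png",np.hstack([cv2.resize(im[75:185,215:290],(400,587),interpolation=cv2.INTER_CUBIC),cv2.resize(im[175:235,237:278],(400,587),interpolation=cv2.INTER_CUBIC)]))
E
```

```text
[array([373.99070848,  21.25551684]), array([128.01154734,  24.08083141])]
[[0.67294228 0.10312466 0.075     ]
 [0.60172826 0.29526907 0.075     ]]
sep 0.20491683620717419
yaw 20.336096910625912 seat [0.55763331 0.16965712 0.075     ]
75 225 284; 78 225 284; 84 229 267; 87 237 267; 90 238 266; 93 235 269; 96 235 269; 99 235 269; 102 235 270; 105 239 270; 108 240 260; 111 245 261; 114 246 260; 117 246 260; 120 246 260; 123 246 260; 126 246 261; 129 246 260; 132 246 261; 135 246 260; 138 246 261; 141 246 260; 144 246 265; 147 237 269; 150 237 270; 153 237 270; 156 246 260; 159 247 261; 162 247 260; 165 247 261; 168 241 266; 171 239 268; 174 234 271; 177 232 284; 
186 
190 [101, 102, 103, 102, 101, 103, 102, 101, 102, 102, 102, 102, 102, 104, 104, 101, 101, 102, 94, 103, 108, 100, 103, 94, 100, 103, 103, 100, 98, 97, 102, 105, 106, 103, 103, 102, 103, 104, 103, 103, 105, 101, 103, 104, 104, 104, 106, 101, 105, 103, 106, 103]
194 
198 
202 
206 [100, 103, 101, 102, 101, 104, 104, 100, 101, 106, 66, 56, 60, 59, 60, 61, 64, 66, 64, 64, 66, 66, 64, 66, 68, 64, 70, 67, 65, 68, 69, 66, 67, 71, 71, 70, 67, 72, 70, 67, 68, 73, 88, 91, 90, 91, 91, 94, 91, 91, 92, 89]
210 
214 
218 [43, 47, 46, 46, 47, 50, 50, 47, 48, 47, 53, 64, 64, 65, 65, 67, 65, 66, 65, 67, 69, 67, 66, 67, 69, 68, 68, 68, 67, 68, 69, 65, 66, 70, 66, 66, 69, 63, 68, 67, 66, 62, 52, 49, 53, 46, 54, 49, 50, 48, 50, 49]
222 
cell edges pred [[243.5973295  193.58980191]
 [276.04374924 193.57218932]] [[259.87882786 191.80768801]
 [259.77413103 188.56936387]]
```

View pics/c2.png

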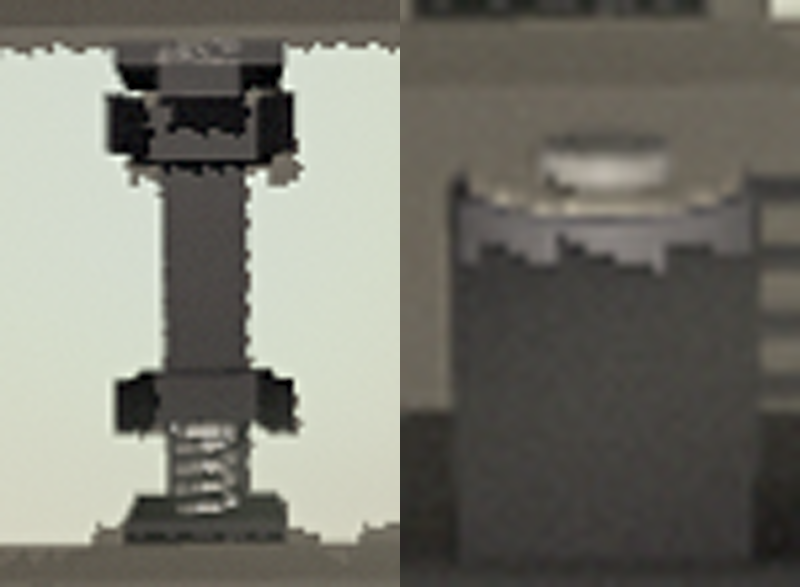

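```bash
python3 - <<'E'
from h import *
s=np.load("pics/s2.npy",allow_pickle=True).item();K,d,R,p=cam("wrist",s)
c=(K,d,R,p+s['tcp_rot']@np.array([0,.0012,0]))
near=onz(c,[(253.8,156.3)],.057)[0];far=onz(c,[(252.6,92.2)],.057)[0]
strip=onz(c,[(253.4,138),(253.4,117)],.030);spr=onz(c,[(254,160)],.05)[0]
v=far-near;print("sep",np.linalg.norm(v),"yaw",np.degrees(np.arctan2(v[1],v[0])),"mid",(near+far)/2)
v2=strip[1]-strip[0];print("strip yaw",np.degrees(np.arctan2(v2[1],v2[0])))
# lateral in frame yaw 20.3 about mid
a=np.radians(20.3);Y=np.array([-np.sin(a),np.cos(a),0]);X=np.array([np.cos(a),np.sin(a),0]);m=(near+far)/2
for q in(near,far,*strip,spr):print((q-m)@X,(q-m)@Y)
# rim corners z=.065, from edges
g=cv2.cvtColor(cv2.imread("pics/w2.png"),cv2.COLOR_BGR2GRAY).astype(int)
print(g[120,180:215].tolist(),g[120,300:325].tolist()); print(g[66:86,300].tolist())
E
```

```text
sep 0.05986779167025855 yaw 20.674317641899904 mid [0.55976936 0.16848891 0.057     ]
strip yaw 19.57988247178811
-0.029933257032006656 -0.00019555900437864468
0.029933257032006656 0.00019555900437864468
-0.013290331129321873 0.00041370669850791016
0.008402532916481895 0.00014104727458770722
-0.034428843161353515 -0.00024324101925400458
[214, 214, 214, 215, 215, 216, 216, 220, 179, 78, 83, 87, 85, 86, 87, 86, 84, 101, 83, 85, 67, 35, 75, 95, 62, 39, 34, 25, 83, 92, 168, 211, 219, 217, 215] [213, 215, 214, 214, 214, 213, 214, 215, 221, 134, 88, 94, 94, 95, 92, 92, 85, 223, 214, 213, 212, 212, 212, 212, 211]
[213, 215, 214, 214, 216, 194, 127, 82, 84, 86, 86, 85, 83, 95, 107, 105, 101, 213, 225, 218]
```

```bash
cat >> h.py <<'E'
SEAT=np.array([.5598,.1685,.048]);YAW=20.3;GX,GZ=.002,.013
def target(th,xf,zf,dy=0):
    R=down(YAW,th);X=down(YAW)[:,0];Y=-down(YAW)[:,1];Z=np.array([0,0,1.])
    C=SEAT+X*xf/1e3+Z*zf/1e3+Y*dy/1e3+R[:,0]*.0325
    return C+R@np.array([GX,0,GZ]),R
def avg(n=4):
    S=[bot.read_state()]
    for _ in range(n-1): capture("side");S.append(bot.read_state())
    P=np.mean([s['position'] for s in S],0);R=Ro.from_matrix([s['tcp_rot'] for s in S]).mean().as_matrix()
    B=down(YAW)*[1,-1,-1]  # seat axes
    F=np.mean([s['force'] for s in S],0)@B;M=np.mean([s['moment'] for s in S],0)@B
    C=P-R@np.array([GX,0,GZ]);E=(C-R[:,0]*.0325-SEAT)@B*1e3
    th=np.degrees(np.arcsin(R[2,0]));ry=Ro.from_matrix(down(YAW).T@R).as_euler('yxz',degrees=True)
    print("t%.2f flat end(seat,mm)"%S[-1]['time_s'],E.round(2),"yxz",ry.round(2),"F",F.round(2),"std",np.std([s['force'] for s in S],0).round(2),"M",M.round(3),"posstd",(np.std([s['position'] for s in S],0)*1e3).round(2),"grip",S[-1]['grasp_force'])
    return P,R
E
python3 - <<'E'
from h import *
P,R=avg(5)
plan(P,R,*target(22,-27,25),10)
E
```

```text
t6.20 flat end(seat,mm) [-101.25   -3.17  127.46] yxz [-0.01 -0.    0.45] F [ 0.15 -0.3  -0.64] std [0.33 0.28 0.21] M [ 0.046  0.087 -0.028] posstd [0.02 0.22 0.12] grip 29.997577965259552
row max mm 11.7 deg 2.20
0.1532 -0.0081 0.1771 0 0.0061 -0.0001; 0.1463 -0.008 0.1829 0 0.0061 -0.0001; 0.1392 -0.0078 0.1884 0 0.0061 -0.0001; 0.1318 -0.0077 0.1936 0 0.0061 -0.0001; 0.1243 -0.0076 0.1985 0 0.0061 -0.0001; 0.1166 -0.0074 0.2031 0 0.0061 -0.0001; 0.1087 -0.0073 0.2075 0 0.0061 -0.0001; 0.1007 -0.0072 0.2115 0 0.0061 -0.0001; 0.0925 -0.0071 0.2152 0 0.0061 -0.0001; 0.0841 -0.007 0.2186 0 0.0061 -0.0001
```

>>> {"method": "apply_moves", "body": {"plan": "0.153 -0.008 0.177 0 0.0061 -0.0001; 0.146 -0.008 0.183 0 0.0061 -0.0001; 0.139 -0.008 0.188 0 0.0061 -0.0001; 0.132 -0.008 0.194 0 0.0061 -0.0001; 0.124 -0.008 0.198 0 0.0061 -0.0001; 0.117 -0.007 0.203 0 0.0061 -0.0001; 0.109 -0.007 0.207 0 0.0061 -0.0001; 0.101 -0.007 0.212 0 0.0061 -0.0001; 0.092 -0.007 0.215 0 0.0061 -0.0001; 0.084 -0.007 0.219 0 0.0061 -0.0001"}}

```text
time_s: 7.03
position: [0.5695, 0.1726, 0.0739]
tcp_rot: [[0.869, 0.347, 0.353], [0.322, -0.938, 0.128], [0.376, 0.002, -0.927]]
force: [-0.6, 0.7, -0.4]
opening: 0.2
grasp_force: 30.0
```

```bash
python3 - <<'E'
from h import *
avg(3)
im=capture("scene")[:,:,::-1];im2=capture("side")[:,:,::-1];im3=capture("wrist")[:,:,::-1]
P,R=avg(3)
cv2.imwrite("pics/c3.png",np.hstack([cv2.resize(im[190:290,300:400],(400,400),interpolation=cv2.INTER_CUBIC),cv2.resize(im3[130:260,195:325],(400,400),interpolation=cv2.INTER_CUBIC)]))
plan(P,R,*target(22,-27,4),4)
E
```

```text
t7.13 flat end(seat,mm) [-27.38   0.83  23.8 ] yxz [21.92 -0.05  0.05] F [ 0.08  0.66 -1.29] std [0.4  0.62 0.62] M [0.09  0.335 0.001] posstd [0.8  0.03 0.91] grip 29.997036159038544
t7.38 flat end(seat,mm) [-26.45   0.75  25.78] yxz [ 2.2e+01 -9.0e-02 -1.0e-02] F [-0.1   0.23 -0.57] std [0.64 0.64 0.14] M [0.092 0.365 0.005] posstd [0.15 0.04 0.19] grip 29.997452795505524
row max mm 5.4 deg 0.02
-0.0433 0.0036 0.0999 0.0001 0 0; -0.0433 0.0036 0.0999 0.0001 0 0; -0.0433 0.0037 0.0999 0.0001 0 0; -0.0433 0.0037 0.0999 0.0001 0 0
```

View pics/c3.png

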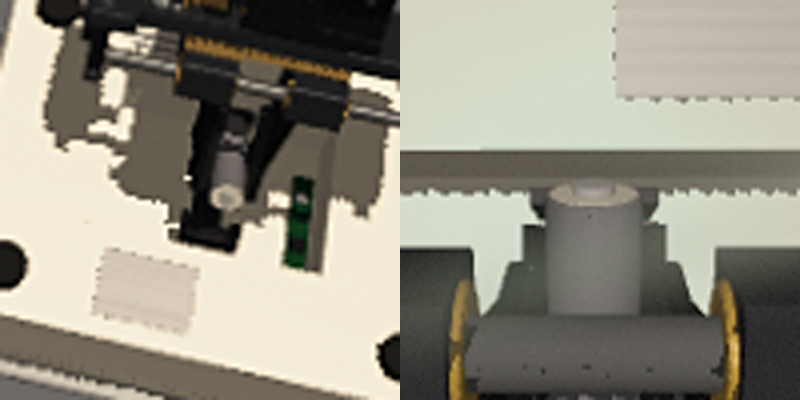

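```bash
python3 - <<'E'
from h import *
s=bot.read_state();im=capture("wrist");g=cv2.cvtColor(im,cv2.COLOR_RGB2GRAY).astype(int)
K,d,R,p=cam("wrist",s);c=(K,d,R,p+s['tcp_rot']@np.array([0,.0012,0]))
B=down(YAW)*[1,-1,-1]
W=lambda v:SEAT+B@(np.array(v)/1e3)
print("ears/seat axis pred",proj(c,[W((x,0,z)) for x,z in((20,9),(30,9),(20,3))]).round(1).tolist())
T=s['tcp_rot'];cc=s['position']+T@np.array([-GX,0,-GZ])
print("cell axis pred",proj(c,[cc+T@np.array([x,0,0]) for x in(.02,.0305)]).round(1).tolist())
for r in(200,205,210,215,222):print(r,g[r,228:292].tolist())
E
```

```text
ears/seat axis pred [[258.7, 217.8], [258.7, 203.8], [258.7, 218.3]]
cell axis pred [[257.7, 210.5], [257.6, 192.8]]
200 [216, 217, 216, 218, 217, 217, 217, 217, 219, 226, 142, 38, 31, 35, 63, 85, 90, 93, 97, 99, 105, 109, 108, 113, 86, 109, 113, 117, 118, 120, 118, 117, 117, 116, 115, 116, 116, 113, 115, 112, 109, 107, 104, 103, 100, 84, 71, 71, 72, 168, 215, 215, 213, 212, 213, 212, 211, 211, 211, 211, 210, 210, 210, 209]
205 [217, 216, 216, 216, 217, 221, 167, 73, 44, 51, 49, 47, 46, 49, 67, 88, 95, 99, 103, 104, 109, 115, 112, 115, 117, 118, 116, 118, 122, 122, 121, 122, 121, 121, 118, 120, 120, 117, 118, 115, 114, 113, 110, 107, 107, 94, 85, 84, 85, 86, 88, 85, 83, 174, 209, 210, 210, 209, 208, 208, 208, 209, 208, 208]
210 [215, 214, 215, 214, 216, 220, 168, 87, 65, 68, 65, 68, 67, 69, 82, 96, 101, 103, 106, 108, 114, 117, 117, 116, 119, 120, 120, 122, 124, 124, 122, 126, 123, 122, 123, 121, 122, 121, 122, 119, 114, 113, 112, 111, 107, 97, 89, 88, 90, 91, 93, 93, 84, 174, 207, 209, 207, 208, 207, 207, 207, 207, 207, 207]
215 [215, 212, 148, 91, 84, 69, 63, 72, 75, 80, 75, 76, 77, 78, 83, 97, 102, 108, 109, 111, 116, 116, 120, 118, 122, 121, 121, 122, 123, 125, 126, 123, 123, 125, 124, 120, 120, 119, 118, 115, 115, 111, 110, 107, 105, 92, 88, 87, 82, 89, 88, 89, 85, 96, 82, 91, 92, 151, 197, 208, 208, 207, 207, 207]
222 [108, 73, 75, 81, 77, 77, 81, 80, 82, 80, 84, 81, 84, 80, 85, 97, 102, 107, 106, 112, 115, 114, 118, 117, 117, 120, 119, 119, 121, 121, 121, 121, 119, 119, 118, 119, 116, 113, 116, 110, 107, 105, 105, 100, 95, 82, 75, 77, 73, 74, 75, 72, 71, 71, 69, 68, 67, 66, 64, 55, 196, 212, 211, 211]
```

>>> {"method": "apply_moves", "body": {"plan": "-0.043 0.001 0.1 0 0 0; -0.043 0.001 0.1 0 0 0; -0.043 0.001 0.1 0 0 0; -0.043 0.001 0.1 0 0 0; 0 0 0 0 0 0; 0 0 0 0 0 0"}}

```text
time_s: 7.93
position: [0.5686, 0.1726, 0.0525]
tcp_rot: [[0.87, 0.347, 0.351], [0.322, -0.938, 0.129], [0.374, 0.001, -0.927]]
force: [0.2, -0.1, -0.6]
opening: 0.2
grasp_force: 30.0
```

```bash
sed -i 's/^SEAT=.*48\]);/SEAT=np.array([.55963,.16897,.048]);/' h.py; python3 - <<'E'
from h import *
P,R=avg(5)
plan(P,R,*target(22,-31,3),3)
plan(P,R,*target(22,-34,2),6)
E
```

```text
t8.13 flat end(seat,mm) [-27.07   0.2    3.85] yxz [22.   -0.08 -0.  ] F [-0.1  -0.19 -0.49] std [0.35 0.55 0.59] M [ 0.062  0.322 -0.005] posstd [0.09 0.   0.11] grip 30.00023849974177
row max mm 1.3 deg 0.03
-0.0264 0.0014 -0.0046 0.0001 -0 0; -0.0264 0.0014 -0.0046 0.0001 -0 0; -0.0264 0.0014 -0.0046 0.0001 -0 0
row max mm 1.2 deg 0.01
-0.0237 0.0007 -0.0029 0 -0 0; -0.0237 0.0007 -0.0029 0 -0 0; -0.0237 0.0007 -0.0029 0 -0 0; -0.0237 0.0007 -0.0029 0 -0 0; -0.0237 0.0007 -0.0029 0 -0 0; -0.0237 0.0007 -0.0029 0 -0 0
```

>>> {"method": "apply_moves", "body": {"plan": "-0.024 0.001 -0.003 0 0 0; -0.024 0.001 -0.003 0 0 0; -0.024 0.001 -0.003 0 0 0; -0.024 0.001 -0.003 0 0 0; -0.024 0 -0.003 0 0 0; -0.024 0 -0.003 0 0 0; 0 0 0 0 0 0; 0 0 0 0 0 0"}}

```text
time_s: 8.8
position: [0.5633, 0.1699, 0.0511]
tcp_rot: [[0.869, 0.346, 0.354], [0.322, -0.938, 0.128], [0.376, 0.002, -0.926]]
force: [3.4, 2.3, 3.3]
opening: 0.2
grasp_force: 30.0
```

```bash
python3 - <<'E'
from h import *
P,R=avg(6)
plan(P,R,*target(16,-36.5,1.3),6)
E
```

```text
t9.05 flat end(seat,mm) [-33.3   -0.4    2.03] yxz [ 2.209e+01 -1.300e-01  2.000e-02] F [4.71 0.92 4.32] std [0.53 0.29 0.66] M [ 0.215 -0.582  0.04 ] posstd [0.16 0.05 0.1 ] grip 29.99997764825821
row max mm 1.0 deg 1.01
-0.016 -0.0014 0.0102 0.0001 -0.0028 0; -0.0159 -0.0014 0.0105 0.0001 -0.0028 0; -0.0157 -0.0014 0.0108 0.0001 -0.0028 0; -0.0155 -0.0014 0.011 0.0001 -0.0028 0; -0.0153 -0.0014 0.0113 0.0001 -0.0028 0; -0.0151 -0.0014 0.0116 0.0001 -0.0028 0
```

```bash
python3 - <<'E'
from h import *
P,R=avg(1)
T=target(20.5,-36,3.2);plan(P,R,*T,5);plan(*T,*target(17,-36.8,2.8),4)
E
```

```text
t9.05 flat end(seat,mm) [-33.54  -0.38   1.92] yxz [ 2.206e+01 -1.200e-01  2.000e-02] F [5.26 1.04 4.81] std [0. 0. 0.] M [ 0.221 -0.63  -0.02 ] posstd [0. 0. 0.] grip 29.99997764825821
row max mm 0.5 deg 0.31
-0.0087 -0.0015 -0.0047 0.0001 -0.0009 0; -0.0087 -0.0015 -0.0047 0.0001 -0.0009 0; -0.0087 -0.0016 -0.0046 0.0001 -0.0009 0; -0.0088 -0.0016 -0.0046 0.0001 -0.0009 0; -0.0088 -0.0016 -0.0045 0.0001 -0.0009 0
row max mm 0.7 deg 0.87
-0.0087 0 0.0109 0 -0.0024 0; -0.0086 0 0.011 0 -0.0024 0; -0.0084 0 0.0111 0 -0.0024 0; -0.0082 0 0.0113 0 -0.0024 0
```

>>> {"method": "apply_moves", "body": {"plan": "-0.0087 -0.0015 -0.0047 0 -0.0009 0; -0.0087 -0.0015 -0.0047 0 -0.0009 0; -0.0087 -0.0015 -0.0047 0 -0.0009 0; -0.0087 -0.0015 -0.0047 0 -0.0009 0; -0.0087 -0.0015 -0.0047 0 -0.0009 0; 0 0 0 0 0 0; 0 0 0 0 0 0"}}

```text
time_s: 9.63
position: [0.561, 0.1691, 0.0508]
tcp_rot: [[0.878, 0.346, 0.329], [0.325, -0.938, 0.119], [0.35, 0.003, -0.937]]
force: [6.3, 2.9, 1.6]
opening: 0.203
grasp_force: 30.0
```

```bash
python3 - <<'E'
from h import *
P,R=avg(6)
plan(P,R,*target(17,-36.8,2.8),6)
E
```

```text
t9.88 flat end(seat,mm) [-35.57  -0.35   2.93] yxz [20.48 -0.17  0.04] F [6.66 0.74 1.51] std [0.34 0.36 0.17] M [ 0.109 -0.834  0.013] posstd [0.01 0.02 0.01] grip 29.998266398906708
row max mm 0.5 deg 0.58
-0.0068 -0.0013 0.0059 0.0001 -0.0016 0; -0.0068 -0.0013 0.0059 0.0001 -0.0016 0; -0.0067 -0.0013 0.006 0.0001 -0.0016 0; -0.0067 -0.0013 0.0061 0.0001 -0.0016 0; -0.0066 -0.0013 0.0061 0.0001 -0.0016 0; -0.0065 -0.0013 0.0062 0.0001 -0.0016 0
```

```bash
python3 - <<'E'
from h import *
P,R=avg(1)
T=target(19,-37.3,2.8);plan(P,R,*T,3);plan(*T,*target(13,-37.4,2),6)
E
```

```text
t9.88 flat end(seat,mm) [-35.56  -0.36   2.92] yxz [20.48 -0.16  0.05] F [6.8  0.36 1.7 ] std [0. 0. 0.] M [ 0.092 -0.845  0.024] posstd [0. 0. 0.] grip 29.998266398906708
row max mm 0.7 deg 0.50
-0.0135 -0.0026 0.0026 0.0002 -0.0014 0; -0.0135 -0.0026 0.0027 0.0002 -0.0014 0; -0.0134 -0.0026 0.0029 0.0002 -0.0014 0
row max mm 0.8 deg 1.00
-0.0063 -0 0.0142 -0 -0.0028 0; -0.0061 -0 0.0143 -0 -0.0028 0; -0.0058 -0 0.0144 -0 -0.0028 0; -0.0056 -0 0.0145 -0 -0.0028 0; -0.0053 -0 0.0146 -0 -0.0028 0; -0.0051 -0 0.0147 -0 -0.0028 0
```

>>> {"method": "apply_moves", "body": {"plan": "-0.014 -0.0026 0.0027 0.0002 -0.0014 0; -0.014 -0.0026 0.0027 0.0002 -0.0014 0; -0.014 -0.0026 0.0027 0.0002 -0.0014 0; -0.0063 0 0.0142 0 -0.0028 0; -0.006 0 0.0144 0 -0.0028 0; -0.0058 0 0.0145 0 -0.0028 0; 0 0 0 0 0 0; 0 0 0 0 0 0"}}

```text
time_s: 10.55
position: [0.5601, 0.1689, 0.0477]
tcp_rot: [[0.901, 0.348, 0.26], [0.334, -0.938, 0.096], [0.277, 0.0, -0.961]]
force: [7.0, 2.0, 1.6]
opening: 0.204
grasp_force: 30.0
```

```bash
python3 - <<'E'
from h import *
P,R=avg(5)
plan(P,R,*target(11,-37.5,1.5),6)
E
```

```text
t10.75 flat end(seat,mm) [-36.37  -0.28   2.66] yxz [16.1  -0.   -0.03] F [7.24 0.52 1.72] std [0.78 0.64 0.36] M [ 0.08  -0.973  0.01 ] posstd [0.04 0.02 0.01] grip 29.99759942293167
row max mm 0.8 deg 0.85
-0.009 -0.0009 0.0127 -0 -0.0024 0; -0.0088 -0.0009 0.0129 -0 -0.0024 0; -0.0086 -0.0009 0.013 -0 -0.0024 0; -0.0084 -0.0009 0.0131 -0 -0.0024 0; -0.0082 -0.0009 0.0133 -0 -0.0024 0; -0.008 -0.0009 0.0134 -0 -0.0024 0
```

>>> {"method": "apply_moves", "body": {"plan": "-0.016 -0.002 -0.0045 0 0 0; -0.015 -0.002 -0.0045 0 0 0; 0 0 0 0 0 0; 0 0 0 0 0 0; 0 0 0 0 0 0"}}

```text
time_s: 11.17
position: [0.5591, 0.1685, 0.048]
tcp_rot: [[0.901, 0.347, 0.261], [0.333, -0.938, 0.096], [0.279, 0.0, -0.96]]
force: [7.3, 2.7, 0.6]
opening: 0.202
grasp_force: 30.0
```

```bash
python3 - <<'E'
from h import *
P,R=avg(6)
plan(P,R,*target(11,-37.6,1.5),5)
plan(P,R,*target(6,-37.7,1),10)
E
```

```text
t11.42 flat end(seat,mm) [-37.42  -0.3    2.82] yxz [ 1.617e+01 -3.000e-02 -1.000e-02] F [8.21 0.49 1.1 ] std [0.2  0.62 0.5 ] M [ 0.113 -1.153  0.009] posstd [0.02 0.01 0.01] grip 29.997572600841522
row max mm 0.9 deg 1.03
-0.0074 -0.0012 0.0171 0 -0.0029 0; -0.0071 -0.0012 0.0172 0 -0.0029 0; -0.0068 -0.0012 0.0174 0 -0.0029 0; -0.0065 -0.0012 0.0175 0 -0.0029 0; -0.0061 -0.0012 0.0176 0 -0.0029 0
row max mm 0.8 deg 1.02
-0.0072 -0.0006 0.0151 0 -0.0028 0; -0.007 -0.0006 0.0153 0 -0.0028 0; -0.0067 -0.0006 0.0154 0 -0.0028 0; -0.0064 -0.0006 0.0155 0 -0.0028 0; -0.0061 -0.0006 0.0156 0 -0.0028 0; -0.0059 -0.0006 0.0157 0 -0.0028 0; -0.0056 -0.0006 0.0158 0 -0.0028 0; -0.0053 -0.0006 0.0159 0 -0.0028 0; -0.005 -0.0006 0.016 0 -0.0028 0; -0.0047 -0.0006 0.0161 0 -0.0028 0
```

>>> {"method": "apply_moves", "body": {"plan": "-0.009 -0.001 0.0165 0 -0.0029 0; -0.009 -0.001 0.0165 0 -0.0029 0; -0.008 -0.001 0.0167 0 -0.0029 0; -0.008 -0.001 0.0168 0 -0.0029 0; -0.008 -0.001 0.017 0 -0.0029 0; 0 0 0 0 0 0; 0 0 0 0 0 0; 0 0 0 0 0 0"}}

```text
time_s: 12.08
position: [0.5589, 0.1685, 0.0438]
tcp_rot: [[0.92, 0.347, 0.18], [0.341, -0.938, 0.066], [0.192, 0.001, -0.981]]
force: [8.1, 1.7, 3.7]
opening: 0.202
grasp_force: 30.0
```

```bash
python3 - <<'E'
from h import *
P,R=avg(6)
plan(P,R,*target(5,-37.8,.8),6)
E
```

```text
t12.33 flat end(seat,mm) [-37.23  -0.21   1.96] yxz [11.08 -0.04 -0.03] F [ 7.84 -0.59  3.73] std [0.47 0.43 0.41] M [-3.20e-02 -1.14e+00 -1.00e-03] posstd [0.02 0.01 0.01] grip 29.997974932193756
row max mm 0.9 deg 1.01
-0.0078 -0.0007 0.0154 0 -0.0028 0; -0.0076 -0.0007 0.0155 0 -0.0028 0; -0.0073 -0.0007 0.0156 0 -0.0028 0; -0.007 -0.0006 0.0158 0 -0.0028 0; -0.0067 -0.0006 0.0159 0 -0.0028 0; -0.0065 -0.0006 0.016 0 -0.0028 0
```

>>> {"method": "apply_moves", "body": {"plan": "-0.009 -0.001 -0.002 0 0 0; -0.009 -0.001 -0.002 0 0 0; 0 0 0 0 0 0; -0.008 0 0.014 0 -0.0028 0; -0.008 0 0.014 0 -0.0028 0; -0.008 0 0.014 0 -0.0028 0; 0 0 0 0 0 0; 0 0 0 0 0 0; 0 0 0 0 0 0"}}

```text
time_s: 13.08
position: [0.5579, 0.1681, 0.0417]
tcp_rot: [[0.928, 0.348, 0.133], [0.344, -0.938, 0.048], [0.142, 0.001, -0.99]]
force: [7.8, 1.8, 4.2]
opening: 0.198
grasp_force: 30.0
```

```bash
python3 - <<'E'
from h import *
P,R=avg(6)
plan(P,R,*target(3,-37.8,.8),5)
E
```

```text
t13.33 flat end(seat,mm) [-37.96  -0.2    1.74] yxz [ 8.14 -0.05 -0.04] F [ 8.69 -0.79  4.32] std [0.5  0.38 0.55] M [-0.025 -1.213  0.004] posstd [0.02 0.01 0.01] grip 29.998302161693573
row max mm 0.8 deg 1.03
-0.0051 -0.0007 0.016 0 -0.0029 0; -0.0048 -0.0007 0.016 0 -0.0029 0; -0.0045 -0.0007 0.0161 0 -0.0029 0; -0.0042 -0.0007 0.0162 0 -0.0029 0; -0.0039 -0.0007 0.0163 0 -0.0029 0
```

>>> {"method": "apply_moves", "body": {"plan": "-0.005 -0.001 0.016 0 -0.0029 0; -0.005 -0.001 0.016 0 -0.0029 0; -0.005 -0.001 0.016 0 -0.0029 0; -0.004 -0.001 0.016 0 -0.0029 0; -0.004 -0.001 0.016 0 -0.0029 0; 0 0 0 0 0 0; 0 0 0 0 0 0; 0 0 0 0 0 0"}}

```text
time_s: 14.0
position: [0.5568, 0.1681, 0.0372]
tcp_rot: [[0.936, 0.348, 0.047], [0.348, -0.938, 0.017], [0.05, 0.0, -0.999]]
force: [8.0, 2.1, 3.7]
opening: 0.202
grasp_force: 30.0
```

```bash
python3 - <<'E'
from h import *
P,R=avg(6)
plan(P,R,*target(0,-37.6,.5),5)
E
```

```text
t14.25 flat end(seat,mm) [-38.08   0.16   0.5 ] yxz [ 2.89 -0.02 -0.06] F [ 8.65 -0.94  3.39] std [0.61 0.32 0.52] M [-0.097 -1.199  0.012] posstd [0.01 0.01 0.02] grip 29.99901384115219
row max mm 0.4 deg 0.58
-0.0009 0.0008 0.007 0 -0.0016 0; -0.0008 0.0008 0.007 0 -0.0016 0; -0.0007 0.0008 0.007 0 -0.0016 0; -0.0007 0.0008 0.007 0 -0.0016 0; -0.0006 0.0008 0.007 0 -0.0016 0
```

>>> {"method": "apply_moves", "body": {"plan": "0 0.001 0.007 0 -0.0016 0; 0 0.001 0.007 0 -0.0016 0; 0 0 0.007 0 -0.0016 0; 0 0 0.007 0 -0.0016 0; 0 0 0.007 0 -0.0016 0; 0 0 0 0 0 0; 0 0 0 0 0 0; 0 0 0 0 0 0"}}

```text
time_s: 14.92
position: [0.5565, 0.1681, 0.0353]
tcp_rot: [[0.938, 0.348, -0.0], [0.348, -0.938, -0.0], [-0.0, 0.0, -1.0]]
force: [7.8, 2.3, 4.4]
opening: 0.201
grasp_force: 30.0
```

```bash
python3 - <<'E'
from h import *
P,R=avg(6)
plan(P,R,*target(0,-37.6,0),3)
E
```

```text
t15.17 flat end(seat,mm) [-37.71   0.23   0.32] yxz [-0.02 -0.   -0.06] F [ 8.5  -0.51  3.5 ] std [0.45 0.34 0.56] M [-0.069 -1.216  0.031] posstd [0.01 0.01 0.01] grip 29.999179244041443
row max mm 0.1 deg 0.02
0.0007 0.0018 0.0021 0 0 0.0001; 0.0007 0.0018 0.0021 0 0 0.0001; 0.0007 0.0018 0.0021 0 0 0.0001
```

>>> {"method": "apply_moves", "body": {"plan": "0 0.002 0.005 0 0 0; 0 0.002 0 0 0 0; 0.01 0 0 0 0 0; 0.01 0 0 0 0 0; 0.01 0 0 0 0 0; 0.01 0 0 0 0 0; 0.01 0 0 0 0 0; 0 0 0 0 0 0; 0 0 0 0 0 0"}}

```text
time_s: 15.92
position: [0.5576, 0.1686, 0.0351]
tcp_rot: [[0.937, 0.348, -0.003], [0.348, -0.937, -0.001], [-0.003, -0.0, -1.0]]
force: [5.6, 1.4, 6.3]
opening: 0.201
grasp_force: 30.0
```

```bash
python3 - <<'E'
from h import *
P,R=avg(6)
plan(P,R,*target(0,-33,0),5)
E
```

```text
t16.17 flat end(seat,mm) [-36.5    0.27   0.17] yxz [-0.17  0.02 -0.07] F [ 6.09 -0.66  6.  ] std [0.22 0.49 0.53] M [-0.054 -0.934 -0.012] posstd [0.01 0.01 0.01] grip 29.99960571527481
row max mm 0.7 deg 0.04
0.0142 0.0013 0.0002 -0 0.0001 0; 0.0142 0.0013 0.0002 -0 0.0001 0; 0.0142 0.0013 0.0002 -0 0.0001 0; 0.0142 0.0013 0.0002 -0 0.0001 0; 0.0142 0.0013 0.0002 -0 0.0001 0
```

>>> {"method": "apply_moves", "body": {"plan": "0 0 -0.006 0 0.0002 0; 0 0 -0.004 0 0.0002 0; 0 0 0 0 0 0; 0 0 0 0 0 0; 0 0 0 0 0 0"}}

```text
time_s: 16.58
position: [0.5576, 0.1686, 0.0351]
tcp_rot: [[0.937, 0.348, -0.001], [0.348, -0.937, 0.0], [-0.001, -0.0, -1.0]]
force: [6.1, 2.7, 2.7]
opening: 0.202
grasp_force: 30.0
```

```bash
python3 - <<'E'
from h import *
P,R=avg(6)
E
```

```text
t16.83 flat end(seat,mm) [-36.54   0.28   0.16] yxz [-0.04  0.03 -0.07] F [ 6.89 -0.19  2.45] std [0.55 0.54 0.33] M [-0.071 -0.997  0.017] posstd [0.02 0.01 0.02] grip 29.99908536672592
```

>>> {"method": "apply_moves", "body": {"plan": "0 0 -0.005 0 0 0; 0.008 0 0 0 0 0; 0.008 0 0 0 0 0; 0.008 0 0 0 0 0; 0.008 0 0 0 0 0; 0.008 0 0 0 0 0; 0.008 0 0 0 0 0; 0 0 0 0 0 0; 0 0 0 0 0 0"}}

```text
time_s: 17.58
position: [0.5588, 0.1691, 0.0351]
tcp_rot: [[0.937, 0.348, -0.003], [0.348, -0.937, -0.0], [-0.003, -0.001, -1.0]]
force: [5.1, 0.2, 3.0]
opening: 0.201
grasp_force: 30.0
```

```bash
python3 - <<'E'
from h import *
P,R=avg(6)
E
```

```text
t17.83 flat end(seat,mm) [-35.18   0.31   0.22] yxz [-0.17  0.04 -0.09] F [ 5.33 -1.33  2.69] std [0.37 0.49 0.26] M [-0.169 -0.804  0.033] posstd [0.02 0.01 0.01] grip 29.999667406082153
```

>>> {"method": "apply_moves", "body": {"plan": "0 0.003 -0.003 0 0.0003 0; 0.008 0.003 0 0 0 0; 0.008 0 0 0 0 0; 0.008 0 0 0 0 0; 0.008 0 0 0 0 0; 0.008 0 0 0 0 0; 0 0 0 0 0 0; 0 0 0 0 0 0; 0 0 0 0 0 0"}}

```text
time_s: 18.58
position: [0.5595, 0.1695, 0.0351]
tcp_rot: [[0.937, 0.348, -0.004], [0.348, -0.937, 0.0], [-0.004, -0.002, -1.0]]
force: [5.3, -0.2, 1.5]
opening: 0.202
grasp_force: 30.0
```

```bash
python3 - <<'E'
from h import *
P,R=avg(6)
E
```

```text
t18.83 flat end(seat,mm) [-34.37   0.47   0.23] yxz [-0.24  0.09 -0.08] F [ 4.8  -2.22  2.09] std [0.17 0.36 0.33] M [-0.332 -0.688  0.054] posstd [0.02 0.02 0.01] grip 30.00131607055664
```

>>> {"method": "apply_moves", "body": {"plan": "0 0.007 -0.004 0 0.0003 0; 0 0.007 -0.002 0 0.0003 0; 0 0 0 0 0 0; 0.007 0 0 0 0 0; 0.007 0 0 0 0 0; 0.007 0 0 0 0 0; 0 0 0 0 0 0; 0 0 0 0 0 0; 0 0 0 0 0 0"}}

```text
time_s: 19.58
position: [0.5599, 0.1696, 0.0353]
tcp_rot: [[0.937, 0.348, -0.003], [0.348, -0.937, 0.002], [-0.002, -0.003, -1.0]]
force: [5.0, 1.2, 0.5]
opening: 0.204
grasp_force: 30.0
```

```bash
python3 - <<'E'
from h import *
P,R=avg(6)
E
```

```text
t19.83 flat end(seat,mm) [-33.95   0.37   0.38] yxz [-0.1   0.15 -0.06] F [ 4.79 -0.71  0.05] std [0.45 0.4  0.65] M [-0.056 -0.653  0.014] posstd [0.02 0.02 0.02] grip 29.99788373708725
```

>>> {"method": "apply_moves", "body": {"plan": "0.008 0.001 0 0 0.0002 0; 0.008 0.001 0 0 0.0001 0; 0.008 0 0 0 0 0; 0.008 0 0 0 0 0; 0.008 0 0 0 0 0; 0 0 0 0 0 0; 0 0 0 0 0 0; 0 0 0 0 0 0"}}

```text
time_s: 20.5
position: [0.5614, 0.1701, 0.0353]
tcp_rot: [[0.937, 0.348, -0.002], [0.348, -0.937, 0.002], [-0.001, -0.003, -1.0]]
force: [2.6, 1.0, -0.0]
opening: 0.201
grasp_force: 30.0
```

```bash
python3 - <<'E'
from h import *
P,R=avg(6)
E
```

```text
t20.75 flat end(seat,mm) [-32.41   0.37   0.37] yxz [-0.05  0.16 -0.07] F [ 1.8   0.03 -0.19] std [0.62 0.22 0.31] M [ 0.059 -0.203  0.026] posstd [0.01 0.01 0.01] grip 29.997843503952026
```

>>> {"method": "apply_moves", "body": {"plan": "0.005 0 0.003 0 0 0; 0.005 0 0.002 0 0 0; 0 0 0 0 0 0; 0 0 0 0 0 0; 0 0 0 0 0 0"}}

```text
time_s: 21.17
position: [0.5615, 0.1701, 0.0352]
tcp_rot: [[0.937, 0.348, -0.003], [0.348, -0.937, 0.002], [-0.002, -0.003, -1.0]]
force: [-0.7, -1.7, 3.8]
opening: 0.198
grasp_force: 30.0
```

```bash
python3 - <<'E'
from h import *
P,R=avg(6)
E
```

```text
t21.42 flat end(seat,mm) [-32.32   0.38   0.2 ] yxz [-0.1   0.16 -0.07] F [-2.4  -0.47  3.66] std [0.85 0.72 0.51] M [ 0.031  0.549 -0.005] posstd [0.02 0.01 0.03] grip 29.998565912246704
```

>>> {"method": "apply_moves", "body": {"plan": "-0.003 0 -0.004 0 0 0; -0.003 0 0 0 0 0; 0 0 0 0 0 0; 0 0 0 0 0 0"}}

```text
time_s: 21.75
position: [0.5615, 0.1702, 0.0351]
tcp_rot: [[0.937, 0.348, -0.002], [0.348, -0.937, 0.002], [-0.001, -0.003, -1.0]]
force: [-3.8, -0.7, 2.0]
opening: 0.2
grasp_force: 30.0
```

```bash
python3 - <<'E'
from h import *
P,R=avg(5)
im=capture("scene")[:,:,::-1];im3=capture("wrist")[:,:,::-1]
cv2.imwrite("pics/c4.png",np.hstack([cv2.resize(im[190:290,300:400],(400,400),interpolation=cv2.INTER_CUBIC),cv2.resize(im3[130:260,195:325],(400,400),interpolation=cv2.INTER_CUBIC)]))
E
```

```text
t21.95 flat end(seat,mm) [-32.27   0.39   0.18] yxz [-0.06  0.16 -0.07] F [-4.08  0.22  1.69] std [0.34 0.29 0.31] M [ 0.048  0.77  -0.027] posstd [0.01 0.01 0.01] grip 29.998056292533875
```

View pics/c4.png

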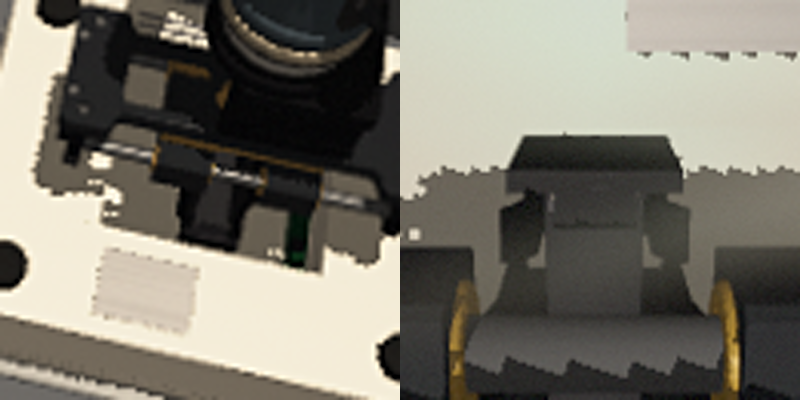

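The wrist crop shows the cell's end under the lip bar, centred between the ears. I ease the forward preload before release.

>>> {"method": "apply_moves", "body": {"plan": "-0.006 0 -0.002 0 0 0; -0.004 0 0 0 0 0; 0 0 0 0 0 0; 0 0 0 0 0 0; 0 0 0 0 0 0; 0 0 0 0 0 0"}}

```text
time_s: 22.55
position: [0.5615, 0.1702, 0.0352]
tcp_rot: [[0.937, 0.348, -0.001], [0.348, -0.937, 0.002], [-0.0, -0.003, -1.0]]
force: [-3.4, -0.4, -2.3]
opening: 0.201
grasp_force: 30.0
```

```bash
python3 - <<'E'
from h import *
P,R=avg(6)
E
```

```text
t22.80 flat end(seat,mm) [-32.3    0.35   0.3 ] yxz [-0.    0.15 -0.07] F [-3.71  1.24 -3.04] std [0.27 0.84 0.49] M [0.234 0.731 0.018] posstd [0.01 0.01 0.04] grip 29.997391998767853
```

>>> {"method": "apply_moves", "body": {"plan": "-0.006 -0.004 0.003 0 0 0; -0.005 0 0.002 0 0 0; -0.005 0 0 0 0 0; 0 0 0 0 0 0; 0 0 0 0 0 0; 0 0 0 0 0 0; 0 0 0 0 0 0"}}

```text
time_s: 23.38
position: [0.5616, 0.1701, 0.0354]
tcp_rot: [[0.938, 0.348, 0.001], [0.348, -0.938, 0.003], [0.002, -0.002, -1.0]]
force: [-1.5, -0.1, -4.5]
opening: 0.2
grasp_force: 30.0
```

```bash
python3 - <<'E'
from h import *
P,R=avg(6)
E
```

```text
t23.63 flat end(seat,mm) [-32.35   0.34   0.34] yxz [ 0.1   0.13 -0.06] F [-1.03  1.29 -3.84] std [0.47 0.62 0.68] M [0.281 0.344 0.005] posstd [0.01 0.02 0.02] grip 29.99733030796051
```

>>> {"method": "apply_moves", "body": {"plan": "-0.002 -0.005 0.004 0 0 0; -0.001 -0.003 0.004 0 0 0; 0 0 0 0 0 0; 0 0 0 0 0 0; 0 0 0 0 0 0; 0 0 0 0 0 0; 0 0 0 0 0 0"}}

```text
time_s: 24.22
position: [0.5615, 0.1701, 0.0354]
tcp_rot: [[0.937, 0.348, 0.001], [0.348, -0.937, 0.002], [0.002, -0.002, -1.0]]
force: [-0.8, -1.5, 2.0]
opening: 0.199
grasp_force: 30.0
```

```bash
python3 - <<'E'
from h import *
P,R=avg(6)
E
```

```text
t24.47 flat end(seat,mm) [-32.35   0.4    0.24] yxz [ 0.12  0.1  -0.07] F [-1.07 -1.17  2.01] std [0.41 0.29 0.43] M [-0.229  0.248 -0.017] posstd [0.02 0.03 0.04] grip 29.997711181640625
```

>>> {"method": "apply_moves", "body": {"plan": "0 0.003 -0.002 0 0 0; 0 0 0 0 0 0; 0 0 0 0 0 0; 0 0 0 0 0 0; 0 0 0 0 0 0; 0 0 0 0 0 0; 0 0 0 0 0 0; 0 0 0 0 0 0", "gripper": 0}}

```text
time_s: 25.13
position: [0.5608, 0.1702, 0.035]
tcp_rot: [[0.937, 0.348, -0.0], [0.348, -0.937, 0.002], [0.001, -0.002, -1.0]]
force: [-1.2, -0.7, -0.0]
opening: 0.497
grasp_force: 0.0
```

```bash
python3 - <<'E'
from h import *
P,R=avg(4);print(bot.read_state()['opening'])
E
```

```text
t25.28 flat end(seat,mm) [-32.99   0.67  -0.04] yxz [ 0.04  0.14 -0.07] F [-0.09  0.05 -0.27] std [0.81 0.64 0.56] M [ 0.041  0.102 -0.009] posstd [0.01 0.02 0.01] grip 0.0
0.5005787769689823
```

Released, with no load left on the tool. I withdraw straight up, then back, so the wrist camera can see the seat.

>>> {"method": "apply_moves", "body": {"plan": "0 0 -0.2 0 0 0; 0 0 -0.4 0 0 0; 0 0 -0.6 0 0 0; 0 0 -0.6 0 0 0; -0.2 0 -0.6 0 0 0; -0.5 0 -0.2 0 0 0; -0.6 0 0 0 0 0; 0 0 0 0 0 0; 0 0 0 0 0 0; 0 0 0 0 0 0"}}

```text
time_s: 26.12
position: [0.5008, 0.1473, 0.1658]
tcp_rot: [[0.938, 0.348, 0.002], [0.348, -0.938, 0.003], [0.003, -0.002, -1.0]]
force: [0.8, 0.7, 0.2]
opening: 0.5
grasp_force: 0.0
```

```bash
python3 - <<'E'
from h import *
s=bot.read_state();im3=capture("wrist")[:,:,::-1];cv2.imwrite("pics/w5.png",im3)
K,d,R,p=cam("wrist",s);c=(K,d,R,p+s['tcp_rot']@np.array([0,.0012,0]))
B=down(YAW)*[1,-1,-1];W=lambda v:SEAT+B@(np.array(v)/1e3)
print(proj(c,[W((-32.5,0,9.2)),W((-32.5,9.2,0)),W((-32.5,-9.2,0)),W((27.5,0,13.2)),W((30,0,9)),W((27.5,9.2,0)),W((27.5,-9.2,0))]).round(1).tolist())
q=proj(c,[W((0,0,0))])[0].astype(int);print(q,s['position'])
x,y=max(q[0]-50,0),max(q[1]-60,0)
cv2.imwrite("pics/c5.png",cv2.resize(im3[y:y+120,x:x+100],(500,600),interpolation=cv2.INTER_CUBIC));print(x,y)
E
```

```text
[[258.0, 163.1], [249.2, 162.0], [266.9, 162.0], [258.0, 100.1], [258.1, 97.8], [248.8, 101.4], [267.4, 101.4]]
[258 129] [0.50082788 0.14728411 0.1657532 ]
208 69
```

View pics/c5.png

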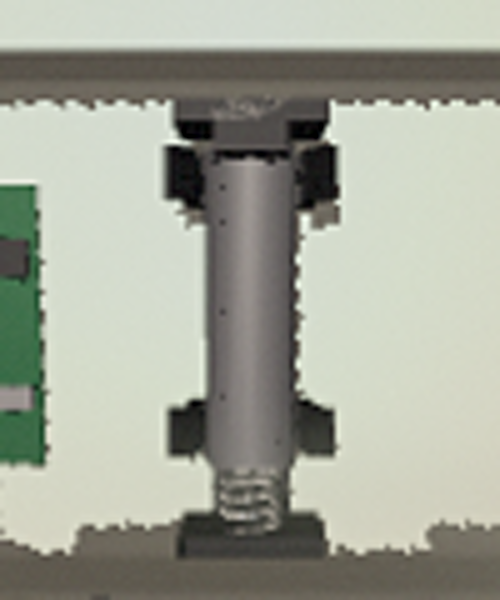

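The cell lies in the cradle with its flat end at row 163 (predicted 163.1) and its front end under the lip at row 100 (predicted 100.1). It is home, so I hand in.

```bash
python3 -c "
from rig import bot
print(bot.hand_in())"
```

```text
the job is handed in; nothing more can be done
None
```

The cell is seated fully home under the lip with its button on the contact; I released it, backed the arm clear, and handed the job in at about 26 s.

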